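# Brake the turntable and seal the tea caddies

## Task

Using just the fingertips, first push down the brake button on the post in the middle of the turntable so that it cannot spin, then seal the tea caddies by pressing down the knobs on their lids, the tallest caddy first, then the middle one, then the shortest. Press each one until it is fully home. Nothing is to be picked up: do not lift, tip or shift the caddies, do not turn the turntable, leave the honey pot, strainer and coaster where they are, and finish clear of everything.

Things in the scene. Friction and masses are not known exactly. Their poses are not given: they have to be found in the camera images.
- brake_top (a point): Centre of the top face of the brake button: a round steel cap, 34 mm across and 10 mm thick, on a fixed upright steel post (26 mm across) in the middle of the turntable. The point stands 135 mm above the shelf when up, 125 mm when pressed home (cap then flush on the post).
- brake (a joint): Downward travel of the brake button in m: 0 = up, 0.010 = fully home. Moves straight down against about 3 N of drag, has a solid stop at 10 mm, does not spring back.
- knob_tall_top (a point): Centre of the top face of the push knob on the tallest caddy: a round steel cap, 32 mm across and 10 mm thick, centred on the caddy's lid; 173 mm above the shelf when up, 163 mm when home (cap then flush on the lid).
- knob_tall (a joint): Downward travel of that knob in m: 0 = up, 0.010 = fully home. Same 3 N drag and solid stop as the brake; stays where it is left. It may start up to 0.002 down.
- caddy_tall: The tallest caddy: round loose ceramic jar 84 mm across standing on the turntable platter (top of the platter 30 mm above the shelf), 123 mm high to the top of its wooden lid (knob not counted), about 0.6 kg. Origin at the centre of its underside, z up. The three caddies stand about 85 mm from the turntable's centre, roughly 120 degrees apart, in any order.
- knob_middle_top (a point): Centre of the top face of the push knob on the middle-height caddy: a round steel cap, 32 mm across and 10 mm thick, centred on the caddy's lid; 148 mm above the shelf when up, 138 mm when home (cap then flush on the lid).
- knob_middle (a joint): Downward travel of that knob in m: 0 = up, 0.010 = fully home. Same 3 N drag and solid stop as the brake; stays where it is left. It may start up to 0.002 down.
- caddy_middle: The middle-height caddy: round loose ceramic jar 84 mm across standing on the turntable platter (top of the platter 30 mm above the shelf), 98 mm high to the top of its wooden lid (knob not counted), about 0.6 kg. Origin at the centre of its underside, z up. The three caddies stand about 85 mm from the turntable's centre, roughly 120 degrees apart, in any order.
- knob_short_top (a point): Centre of the top face of the push knob on the shortest caddy: a round steel cap, 32 mm across and 10 mm thick, centred on the caddy's lid; 123 mm above the shelf when up, 113 mm when home (cap then flush on the lid).
- knob_short (a joint): Downward travel of that knob in m: 0 = up, 0.010 = fully home. Same 3 N drag and solid stop as the brake; stays where it is left. It may start up to 0.002 down.
- caddy_short: The shortest caddy: round loose ceramic jar 84 mm across standing on the turntable platter (top of the platter 30 mm above the shelf), 73 mm high to the top of its wooden lid (knob not counted), about 0.5 kg. Origin at the centre of its underside, z up. The three caddies stand about 85 mm from the turntable's centre, roughly 120 degrees apart, in any order.
- platter (a joint): Angle of the turntable's round wooden platter (280 mm across) in rad, 0 at the start; it turns stiffly about the vertical post if pushed sideways.
- honey_pot: Bystander: loose amber glass honey pot with wooden lid, 68 mm across, 96 mm high, on the shelf. Origin at the centre of its underside.
- strainer: Bystander: loose stainless tea strainer, bowl 72 mm across and 28 mm high with a straight handle reaching 110 mm along its own +x. Origin under the centre of the bowl.
- coaster: Bystander: loose round bamboo coaster, 92 mm across, 8 mm thick, flat on the shelf. Origin at the centre of its underside.
Not all that is in view belongs to the job. Leave any purple look-alike of the caddy_short alone.

How it is judged:
By the outcome, as a careful person would: the job done as asked, in the order asked, and still so for the second after the job is handed in, with the robot touching nothing.
It also fails if it takes over 51 s, if anything falls off the work surface, if the arm or the gripper's body presses on something with over 40 N, if the wrist force passes 120 N, or if a joint passes its speed limit or range.

## Robot

A 6-joint arm with a two-finger parallel gripper is mounted at the origin on the work surface. World frame = base frame: x ahead of the robot, y to its left, z up, the work surface at z = 0. Lengths are in mm, angles in degrees, forces in N, time in s.
With the tool pointing down it reaches from about 350 to 850 mm from the base axis. Payload 8.1 kg.
Tool frame: the origin (TCP) lies between the finger pads; the fingertips stand 22 mm ahead of it and the grasp point (between the pads) lies 3 mm ahead of it; z points along the fingers, y is the line along which they close (so a half turn about z gives the same grasp; the last joint's range is limited). The gripper opens to 85 mm and grips with 20 to 120 N. Pads are 22 mm wide; open, the fingers measure 114 mm over their backs; the gripper's body (76 mm by 85 mm) begins 54 mm behind the grasp point. The pads swing forward as they close: fully open they stand 13 mm farther back than shut.
Start: joints at [72.055, 7.471, 85.268, -0, 87.261, -4.893], TCP at [135.478, 584.509, 253.292] pointing down, gripper open.
Joint ranges: [-169.43, 169.43], [-51.17, 129.36], [1.28, 143.12], [-76.62, 256.62], [0, 156.53], [-152.29, 152.29]. Speed limits (degrees/s): [136.94, 136.94, 159.86, 180, 180, 180].

## Interface

Orientations are given as [roll, pitch, yaw] about the fixed x, y, z axes, in that order (R = Rz(yaw) Ry(pitch) Rx(roll)).
In Python, from bench import sense, snapshot, calibration, hand_in gives the robot as it stands.
- The arm moves only by the shell command python3 -m crank 'ROWS' [FORCE]. ROWS is JSON, a list of rows, each a list of 5 numbers: the shift along the tool's x, y, z in cm, then the turn about the tool's z in rad, then the finger opening in cm, from 0 to 8.54. A call has 1 to 20 rows; each row is the pose to reach, as a shift and turn from the pose commanded when the call began, along the tool's axes at that moment; what a row does not reach only later rows make up. A row lasts 1/10 s, in which the tool goes at most 50 mm and 8.59 degrees, less where a joint would pass 70% of its speed; a pose out of reach is approached as far as the arm can. A call with a gripper value outside its range is refused whole. The fingers move at their own pace and stop on an object; FORCE is the grip in N (left out, the last holds). Time passes only in rows, so rows that repeat a pose let the fingers close. It gives the time, the measured TCP pose, the force, the opening and the grip force at its end, in the units of the state.
- sense(): the state, without advancing time (a new reading comes with each control period).
- snapshot(name): name is "scene" or "side" or "wrist"; returns (picture, depth): 420x560x3 uint8, red, green, blue; 420x560 float32, mm along the optical axis (not along the pixel's ray), 0 where there is no reading.
- calibration(name): a dict with "fovy" (degrees; the focal length in pixels is half the picture's height over the tangent of half this angle, whatever the lens; pixels are square), "cx", "cy" (the principal point, pixels), "rvec" (rotation vector, rad) and "tvec" (3), from world to camera coordinates, as OpenCV has them; the wrist camera has in their place "tool_from_camera" (4x4, takes a point from camera to tool coordinates, whose origin is the TCP and whose axes are the flange's). Camera axes: x right, y down, z forward; pixel columns grow to the right and rows downward; lengths in mm; the calibration is good to about 2 mm. A picture is of the moment at which its call begins: read the wrist's pose just before it. calibration takes no time and is no camera call.
- hand_in(): hands the job in; it is judged then, once.
The state is a dict: "time": time; "joint_pos": joint angles; "qd": joint speeds; "joint_efforts": joint torques, N m; "tool_pos": TCP position; "tcp_rot": TCP orientation; "ft_force": force on the tool from outside, world axes, zero at the start; "wrist_torque": the same for the moment, N m; "finger_gap": finger opening in mm; "grip_force": force on a finger pad.
Only numpy, scipy, OpenCV 4.12 (cv2) and the standard library are available. Lean on these libraries where they do the work, as an engineer would, in place of code of your own. Each camera call takes 0.05 s, during which the arm holds its last target. There are 200 camera calls.

## Working session

There is one attempt and no reset: what is moved stays moved. The work goes in short steps, Python scripts to look and compute and a shell command to move; the robot and the scene stay as the last step left them, time stands still between calls to the robot, and variables do not carry over. Pictures are saved under pics/ and viewed, at most 10 in all, crops included, and the job is handed in when it is done.

```bash
mkdir -p pics
python3 - <<'E'
from bench import sense,snapshot,calibration
import cv2,numpy as np
s=sense();print({k:s[k] for k in('time','tool_pos','tcp_rot','ft_force','finger_gap')})
for n in('scene','side'):
    p,d=snapshot(n);np.savez(f'{n}0.npz',p=p,d=d);cv2.imwrite(f'pics/{n}0.png',p[...,::-1]);print(n,calibration(n),(d>0).mean())
E
```

```text
{'time': 0.0, 'tool_pos': array([135.33370598, 584.01630236, 252.24050344]), 'tcp_rot': array([-1.79895076e+02, -8.57575792e-03,  1.66946691e+02]), 'ft_force': array([0.1288611 , 0.38393495, 0.52774207]), 'finger_gap': 85.93449894313308}
scene {'fovy': 51.84772653359608, 'cx': 267.9840339279626, 'cy': 207.51279858774598, 'rvec': array([ 2.37215018,  0.66400721, -0.21736402]), 'tvec': array([-461.04669509, -122.57001507, 1323.64674897])} 0.9957355442176871
side {'fovy': 57.839780929897444, 'cx': 272.37363182973587, 'cy': 207.36254255765408, 'rvec': array([ 2.21528347, -0.0419058 ,  0.02824065]), 'tvec': array([-517.35955589,  116.96442685,  931.86019381])} 0.9960969387755102
```

View pics/scene0.png

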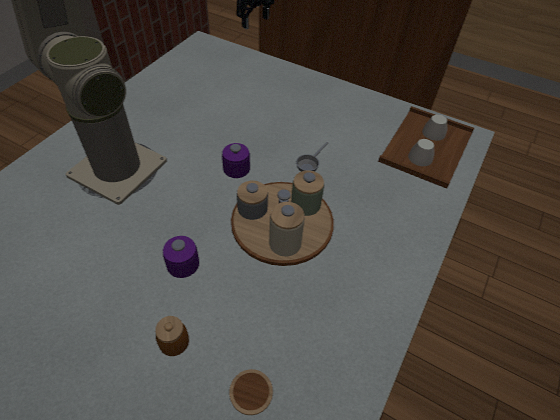

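View pics/side0.png

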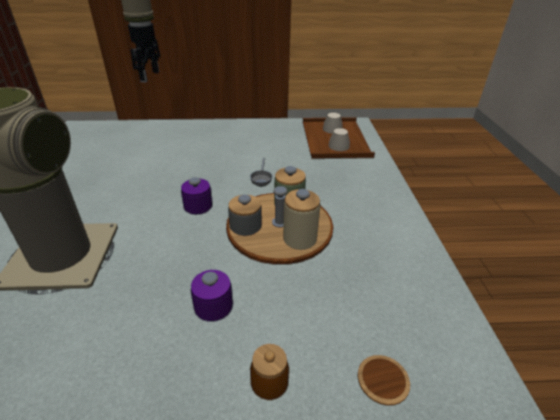

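The grey-knob candidates in the scene view are:
- Tall: (288,211)
- Middle, green: (309,177)
- Short, blue-grey: (252,188)
- Brake post: (284,196)
- Purple look-alikes: (236,150) and (180,245), to be left alone
- Honey pot knob: (169,324)
- White cups on the tray: (438,122) and (425,147)

I choose the first four, which stand on the platter. In the side view they are at tall (303,195), middle (291,171), short (245,200) and brake (280,191).

```bash
cat > h.py <<'E'
import numpy as np,cv2
from bench import calibration
def ray(n,uv,z):
    c=calibration(n);f=210/np.tan(np.radians(c['fovy']/2))
    R=cv2.Rodrigues(c['rvec'])[0];o=-R.T@c['tvec']
    d=R.T@np.array([(uv[0]-c['cx'])/f,(uv[1]-c['cy'])/f,1])
    return o+d*(z-o[2])/d[2]
def blob(p,u,v,r=9):
    a=p.astype(int); h=cv2.cvtColor(p,cv2.COLOR_RGB2HSV).astype(int)
    m=(abs(a[...,0]-a[...,2])<30)&(a.max(2)>75)
    w=np.zeros(m.shape,bool);w[v-r:v+r+1,u-r:u+r+1]=1
    n,l,st,ce=cv2.connectedComponentsWithStats((m&w).astype(np.uint8))
    k=1+np.argmin([np.hypot(*(c-(u,v))) for c in ce[1:]])
    return ce[k],st[k]
E
python3 - <<'E'
from h import *
P={'scene':dict(tall=(288,211),middle=(309,177),short=(252,188),brake=(284,196)),'side':dict(tall=(303,195),middle=(291,171),short=(245,200),brake=(280,191))}
Z=dict(tall=172,middle=147,short=122,brake=135)
out=[]
for n in P:
    D=np.load(n+'0.npz');p=D['p'];d=D['d']
    for k,(u,v) in P[n].items():
        c,s=blob(p,u,v);print(n,k,c.round(1),s,ray(n,c,Z[k]).round(1),'click',ray(n,(u,v),Z[k]).round(1),d[v,u])
    x,y=(215,160) if n=='scene' else (215,145)
    out.append(cv2.resize(p[y:y+110,x:x+130],None,fx=3,fy=4,interpolation=cv2.INTER_CUBIC))
cv2.imwrite('pics/crop.png',np.hstack(out)[...,::-1])
E
```

```text
scene tall [287.5 209.3] [281 205  14  10 108] [586.4   2.  172. ] click [589.8  -1.9 172. ] 1005.7133
scene middle [309.  175.9] [303 172  13   9  91] [570.1 146.4 147. ] click [571.9 143.  147. ] 1109.5697
scene short [252.  186.7] [246 183  13   9  88] [453.1  56.6 122. ] click [455.6  52.9 122. ] 1120.1394
scene brake [283.9 194.4] [277 189  15  14 127] [541.8  66.8 135. ] click [544.5  62.3 135. ] 1082.8718
side tall [304.1 191.5] [296 186  17  12 138] [588.5   5.6 172. ] click [584.5  -8.1 172. ] 843.7268
side middle [290.9 166.4] [282 162  19  13 176] [571.7 157.7 147. ] click [570.1 134.8 147. ] 971.6547
side short [244. 204.] [244 204   1   1   1] [451.2  30.5 122. ] click [453.3  46.6 122. ] 909.3004
side brake [278.9 190. ] [271 182  19  19 190] [535.7  67.4 135. ] click [538.1  63.  135. ] 923.25476
```

View pics/crop.png

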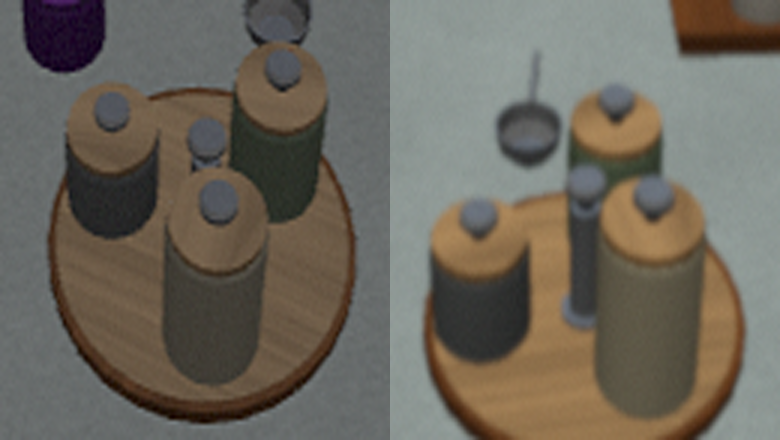

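The crop confirms the choice. From left to right, the short caddy (blue-grey), the brake post, the tall caddy (beige, in front) and the middle caddy (green) all stand on the platter. Next I move above the turntable with the fingers closed for a wrist-camera view.

```bash
python3 -m crank '[[-3,-2,-2,0,0],[-6,-5,-4,0,0],[-51,-41,-9,0,0],[-51,-41,-9,0,0],[-51,-41,-9,0,0],[-51,-41,-9,0,0],[-51,-41,-9,0,0],[-51,-41,-9,0,0],[-51,-41,-9,0,0],[-51,-41,-9,0,0],[-51,-41,-9,0,0],[-51,-41,-9,0,0],[-51,-41,-9,0,0],[-51,-41,-9,0,0],[-51,-41,-9,0,0],[-51,-41,-9,0,0],[-51,-41,-9,0,0],[-51,-41,-9,0,0]]'
python3 - <<'E'
from bench import *
import numpy as np,cv2
s=sense();print({k:s[k] for k in('time','tool_pos','tcp_rot','ft_force','finger_gap')})
p,d=snapshot('wrist');np.savez('w1.npz',p=p,d=d,t=s['tool_pos'],r=s['tcp_rot']);cv2.imwrite('pics/w1.png',p[...,::-1]);print(calibration('wrist'))
E
```

```text
time: 1.9
tool_pos: [539.1, 71.1, 343.3]
tcp_rot: [180.0, -0.0, 167.0]
ft_force: [0.1, 0.1, -0.3]
finger_gap: 0.1
grip_force: 0.0
{'time': 1.9, 'tool_pos': array([539.10046011,  71.08791437, 343.28087543]), 'tcp_rot': array([ 1.79989423e+02, -8.79973651e-03,  1.67044949e+02]), 'ft_force': array([ 0.0898108 ,  0.05731869, -0.30175509]), 'finger_gap': 0.13204334474343526}
{'fovy': 62.477322931164785, 'cx': 278.8212576969241, 'cy': 208.2939695591472, 'tool_from_camera': array([[-2.99049869e-04, -9.49669906e-01, -3.13252264e-01,
         8.00467161e+01],
       [ 9.99999631e-01, -5.36242596e-04,  6.71036480e-04,
         5.89745090e-01],
       [-8.05242358e-04, -3.13251948e-01,  9.49669716e-01,
        -1.20066859e+02],
       [ 0.00000000e+00,  0.00000000e+00,  0.00000000e+00,
         1.00000000e+00]])}
```

View pics/w1.png

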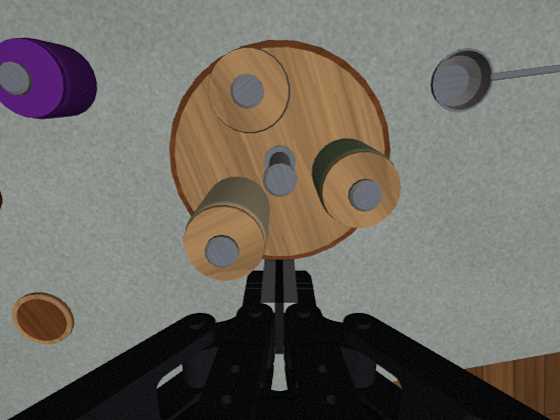

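The wrist view shows the knobs clearly: short (247,90), brake (281,180), tall (222,251) and middle (365,195). I'll cast these onto their height planes.

```bash
cat >> h.py <<'E'
from scipy.spatial.transform import Rotation as Ro
def wray(uv,z,t,r):
    c=calibration('wrist');f=210/np.tan(np.radians(c['fovy']/2));T=c['tool_from_camera']
    R=Ro.from_euler('xyz',r,degrees=True).as_matrix()
    o=R@T[:3,3]+t;d=R@T[:3,:3]@np.array([(uv[0]-c['cx'])/f,(uv[1]-c['cy'])/f,1])
    return o+d*(z-o[2])/d[2]
def wblob(p,u,v,r=26):
    a=p.astype(int);m=((a[...,0]-a[...,2])<15)&(a.max(2)>60)
    w=np.zeros(m.shape,bool);w[v-r:v+r,u-r:u+r]=1
    m=cv2.morphologyEx((m&w).astype(np.uint8),cv2.MORPH_OPEN,np.ones((5,5),np.uint8))
    cs=cv2.findContours(m,0,2)[0];c=[c for c in cs if cv2.pointPolygonTest(c,(u,v),False)>=0][0]
    (x,y),rad=cv2.minEnclosingCircle(c);M=cv2.moments(c)
    return (M['m10']/M['m00'],M['m01']/M['m00']),(x,y,rad),M['m00'],cv2.fitEllipse(c)
E
python3 - <<'E'
from h import *
D=np.load('w1.npz')
for k,u,v,z in(('brake',281,180,135),('tall',222,251,172),('middle',365,195,147),('short',247,90,122)):
    c,mc,A,e=wblob(D['p'],u,v)
    print(k,np.round(c,1),np.round(mc,1),A,np.round(e[1],1),wray(c,z,D['t'],D['r']).round(1),wray(mc[:2],z,D['t'],D['r']).round(1),D['d'][v,u],D['p'][v,u])
E
```

```text
brake [279.7 176.5] [279.5 172.5  22.9] 952.0 [31.9 46.3] [535.4  73.7 135. ] [531.5  74.4 135. ] 336.8101 [105 106 116]
tall [221.4 251.2] [221.5 250.6  16.4] 747.5 [30.  32.5] [583.7   7.3 172. ] [583.1   7.5 172. ] 319.8281 [104 108 116]
middle [365.2 194.9] [365.5 195.5  16.5] 743.0 [29.9 32.2] [568.4 149.5 147. ] [569.  149.7 147. ] 330.1319 [107 111 118]
short [246.7  90.6] [246.   90.8  17.3] 826.0 [31.5 33.7] [451.5  61.4 122. ] [451.5  60.7 122. ] 323.0667 [103 105 114]
```

The brake blob merged with the post seen behind it, so I'll descend partway and look again.

```bash
python3 -m crank '[[0,0,2,0,0],[0,0,5,0,0],[0,0,9,0,0],[0,0,11,0,0],[0,0,12,0,0],[0,0,12,0,0]]'
python3 - <<'E'
from h import *
from bench import *
s=sense();p,d=snapshot('wrist');np.savez('w2.npz',p=p,d=d,t=s['tool_pos'],r=s['tcp_rot'])
q,_=snapshot('scene');q2,_=snapshot('side')
o=np.hstack([cv2.resize(q[130:250,220:330],(275,300)),cv2.resize(q2[110:230,220:330],(275,300))])
cv2.imwrite('pics/w2.png',np.vstack([cv2.resize(p[80:380],(550,295)),o])[...,::-1])
t=s['tool_pos'];print(t)
D=np.load('w1.npz')
# brake cap at lower part in w1
for v in(178,180,182):print(wray((280.5,v),135,D['t'],D['r']).round(1))
E
```

```text
time: 2.55
tool_pos: [538.7, 70.5, 222.1]
tcp_rot: [-180.0, -0.1, 167.0]
ft_force: [-0.5, -0.8, 0.1]
finger_gap: -0.1
grip_force: 0.0
[538.74394849  70.455285   222.10734249]
[537.   74.1 135. ]
[538.9  73.7 135. ]
[540.9  73.2 135. ]
```

View pics/w2.png

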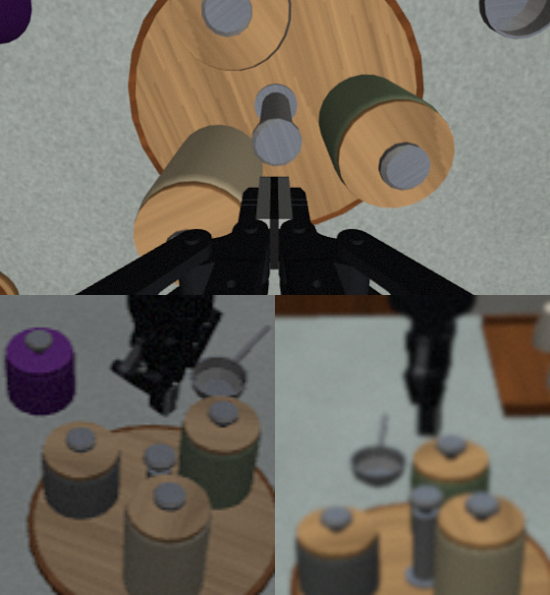

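The wrist view (top) shows the brake cap at about (282,224) full-image, just ahead of the closed tips at about u=280, and the middle knob at about (412,249). The outside views show the tips over the post.

Run:
```python
from h import *
D=np.load('w2.npz');g=cv2.cvtColor(D['p'],cv2.COLOR_RGB2GRAY)
for nm,(u,v),z in(('w1',(281,180),135),('w2',(282,224),135)):
    D=np.load(nm+'.npz');g=cv2.medianBlur(cv2.cvtColor(D['p'],cv2.COLOR_RGB2GRAY),3)
    m=((g>85)&(np.abs(D['p'][...,0].astype(int)-D['p'][...,2])<25)).astype(np.uint8)
    r=32;w=np.zeros_like(m);w[v-r:v+r,u-r:u+r]=1;m=cv2.morphologyEx(m*w,cv2.MORPH_OPEN,np.ones((7,7),np.uint8))
    cs=cv2.findContours(m,0,2)[0]
    for c in cs:
        if cv2.contourArea(c)>300:
            (x,y),rad=cv2.minEnclosingCircle(c);print(nm,cv2.contourArea(c),round(x,1),round(y,1),round(rad,1),cv2.boundingRect(c),wray((x,y),z,D['t'],D['r']).round(1))
D=np.load('w2.npz');e=wblob(D['p'],412,249,34);print('middle',np.round(e[1],1),wray(e[1][:2],147,D['t'],D['r']).round(1))
print('brake',wray((282,224),135,D['t'],D['r']))
```

```text
w1 822.0 279.9 178.1 17.9 (264, 164, 32, 32) [537.   73.5 135. ]
w2 1868.5 281.0 224.4 25.8 (256, 201, 51, 47) [538.2  72.7 135. ]
middle [411.7 248.9  25.7] [567.7 148.7 147. ]
brake [538.06131483  73.39908708 135.        ]
```

```bash
python3 -m crank '[[0,0.2,2,0,0],[0,0.2,4,0,0],[0,0.2,5.5,0,0],[0,0.2,6.2,0,0],[0,0.2,6.5,0,0],[0,0.2,6.8,0,0],[0,0.2,7,0,0],[0,0.2,7.2,0,0],[0,0.2,7.2,0,0]]'
python3 - <<'E'
from h import *
from bench import *
q,_=snapshot('scene');q2,_=snapshot('side')
o=np.hstack([cv2.resize(q[150:250,230:330],(400,400)),cv2.resize(q2[130:230,230:330],(400,400))])
cv2.imwrite('pics/b1.png',o[...,::-1])
E
```

```text
time: 3.6
tool_pos: [540.6, 71.9, 151.7]
tcp_rot: [180.0, 0.1, 166.9]
ft_force: [0.3, -0.3, 1.7]
finger_gap: 0.0
grip_force: 0.8
```

View pics/b1.png

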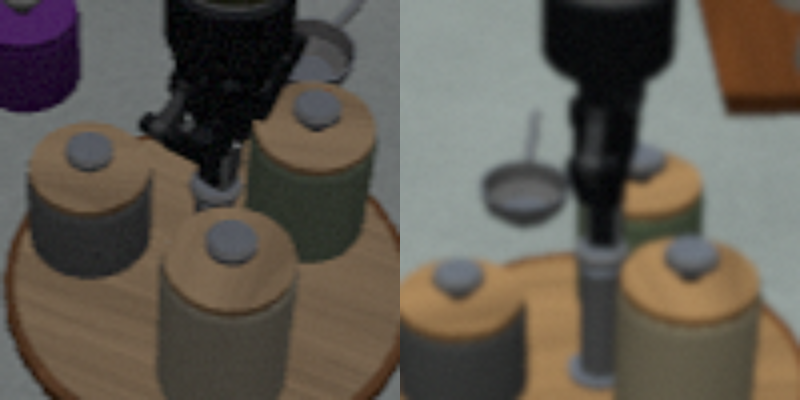

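The tips sit centred on the brake cap (left crop about (215,185)) with a light drag force. I continue to the stop.

```bash
python3 -m crank '[[0,0,0.2,0,0],[0,0,0.35,0,0],[0,0,0.45,0,0],[0,0,0.5,0,0],[0,0,0.5,0,0]]'; python3 -m crank '[[0,0,0.1,0,0],[0,0,0.15,0,0],[0,0,0.15,0,0]]'
```

```text
time: 4.2
tool_pos: [540.6, 71.9, 146.8]
tcp_rot: [180.0, 0.1, 167.0]
ft_force: [0.7, -0.4, 5.6]
finger_gap: 0.0
grip_force: 2.6
time: 4.5
tool_pos: [540.7, 71.9, 146.4]
tcp_rot: [180.0, 0.1, 167.0]
ft_force: [-3.8, -0.9, 13.5]
finger_gap: 0.1
grip_force: 6.6
```

Brake is home: force rose well past the drag with no further travel. Next is the tall caddy.

```bash
python3 -m crank '[[0,0,-1,0,0],[0,0,-3,0,0],[0,0,-6,0,0],[0,0,-8,0,0],[-2,-2,-8.5,0,0],[-4.5,-4,-8.5,0,0],[-5.5,-5.2,-8.5,0,0],[-5.7,-5.35,-8.5,0,0],[-5.7,-5.35,-8.5,0,0]]'
python3 - <<'E'
from h import *
from bench import *
print(sense()['tool_pos'])
q,_=snapshot('scene');q2,_=snapshot('side')
o=np.hstack([cv2.resize(q[150:250,230:330],(400,400)),cv2.resize(q2[130:230,230:330],(400,400))])
cv2.imwrite('pics/t1.png',o[...,::-1])
E
```

```text
time: 5.4
tool_pos: [583.0, 7.0, 229.0]
tcp_rot: [180.0, -0.1, 166.9]
ft_force: [0.2, 0.3, 0.2]
finger_gap: -0.1
grip_force: 0.0
[582.99762906   7.0106193  229.01614622]
```

View pics/t1.png

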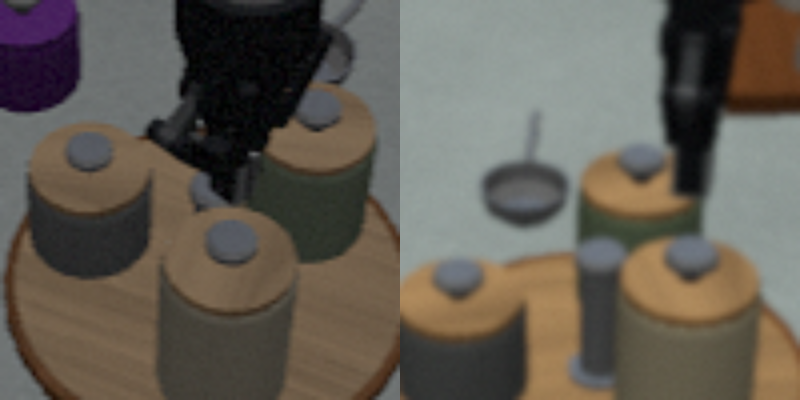

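The side crop shows the tips (693,190) in line with the tall knob (690,250). I press.

```bash
python3 -m crank '[[0,0,1.5,0,0],[0,0,2.8,0,0],[0,0,3.3,0,0],[0,0,3.6,0,0],[0,0,3.9,0,0],[0,0,4.1,0,0],[0,0,4.1,0,0]]'; python3 -m crank '[[0,0,0.2,0,0],[0,0,0.3,0,0],[0,0,0.4,0,0],[0,0,0.4,0,0]]'; python3 -m crank '[[0,0,0.1,0,0],[0,0,0.2,0,0],[0,0,0.2,0,0]]'
```

```text
time: 6.2
tool_pos: [583.8, 6.8, 188.8]
tcp_rot: [180.0, 0.0, 166.9]
ft_force: [-0.0, 0.6, 0.0]
finger_gap: 0.1
grip_force: 0.0
time: 6.6
tool_pos: [583.9, 6.8, 185.0]
tcp_rot: [180.0, 0.0, 166.9]
ft_force: [0.8, 0.6, 2.7]
finger_gap: 0.1
grip_force: 1.2
time: 6.9
tool_pos: [584.3, 7.0, 184.4]
tcp_rot: [180.0, 0.1, 167.0]
ft_force: [-2.7, 1.1, 10.1]
finger_gap: -0.1
grip_force: 5.1
```

```bash
python3 -m crank '[[0,0,-1,0,0],[0,0,-3,0,0],[0,0,-4.5,0,0],[1,3,-4.5,0,0],[2.5,7,-4.5,0,0],[4,11,-4.5,0,0],[4.6,13,-4.5,0,0],[4.75,13.5,-4.5,0,0],[4.75,13.5,-4.5,0,0]]'
python3 - <<'E'
from h import *
from bench import *
s=sense();print(s['tool_pos'])
p,d=snapshot('wrist');q,_=snapshot('scene');q2,_=snapshot('side')
np.savez('w3.npz',p=p,d=d,t=s['tool_pos'],r=s['tcp_rot'])
o=np.hstack([cv2.resize(q[130:250,220:340],(300,300)),cv2.resize(q2[110:230,220:340],(300,300))])
cv2.imwrite('pics/m1.png',np.vstack([cv2.resize(p[100:380],(600,300)),o])[...,::-1])
E
```

```text
time: 7.8
tool_pos: [567.8, 149.6, 228.0]
tcp_rot: [-180.0, 0.0, 167.0]
ft_force: [-0.8, 0.8, -0.8]
finger_gap: -0.3
grip_force: 0.0
[567.81462038 149.59819606 227.96908893]
```

View pics/m1.png

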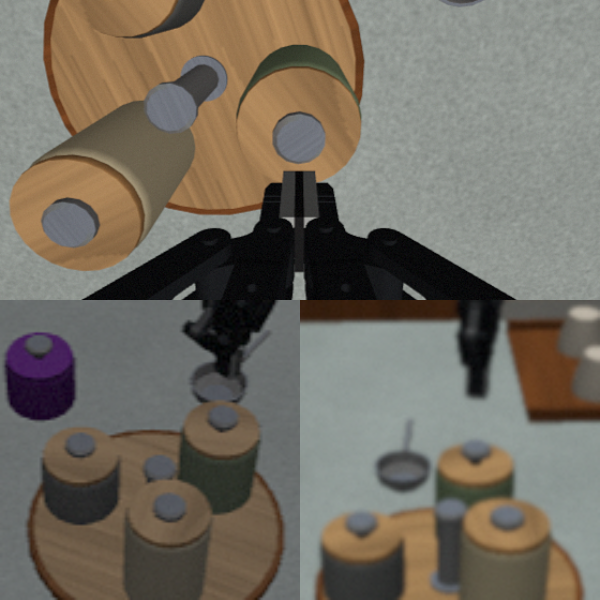

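The tall knob now looks flush (side crop (507,515)), and the middle knob (299,137) lines up with the fingers (299,190). I press the middle one.

```bash
python3 -m crank '[[0,0,2,0,0],[0,0,4,0,0],[0,0,5.2,0,0],[0,0,5.6,0,0],[0,0,5.9,0,0],[0,0,6.2,0,0],[0,0,6.5,0,0],[0,0,6.7,0,0],[0,0,6.7,0,0]]'; python3 -m crank '[[0,0,0.1,0,0],[0,0,0.2,0,0],[0,0,0.3,0,0],[0,0,0.3,0,0]]'
```

```text
time: 8.85
tool_pos: [568.3, 149.1, 161.1]
tcp_rot: [180.0, 0.1, 166.9]
ft_force: [0.1, -1.0, 1.8]
finger_gap: -0.0
grip_force: 0.9
time: 9.25
tool_pos: [568.5, 149.2, 159.4]
tcp_rot: [180.0, 0.1, 167.0]
ft_force: [-1.9, -2.3, 9.9]
finger_gap: -0.0
grip_force: 5.2
```

```bash
python3 -m crank '[[0,0,-1,0,0],[0,0,-3,0,0],[0,0,-6,0,0],[0,0,-7,0,0],[2,-2.5,-7,0,0],[5,-6,-7,0,0],[8,-9.5,-7,0,0],[9.2,-11,-7,0,0],[9.4,-11.2,-7,0,0],[9.4,-11.2,-7,0,0]]'
python3 - <<'E'
from h import *
from bench import *
s=sense();print(s['tool_pos'])
p,d=snapshot('wrist');q,_=snapshot('scene');q2,_=snapshot('side')
o=np.hstack([cv2.resize(q[130:250,220:340],(300,300)),cv2.resize(q2[110:230,220:340],(300,300))])
cv2.imwrite('pics/s1.png',np.vstack([cv2.resize(p[100:380],(600,300)),o])[...,::-1])
E
```

```text
time: 10.25
tool_pos: [451.1, 61.4, 227.7]
tcp_rot: [180.0, 0.0, 166.9]
ft_force: [0.3, -0.4, -0.6]
finger_gap: 0.2
grip_force: 0.0
[451.08620208  61.35758364 227.74461465]
```

View pics/s1.png

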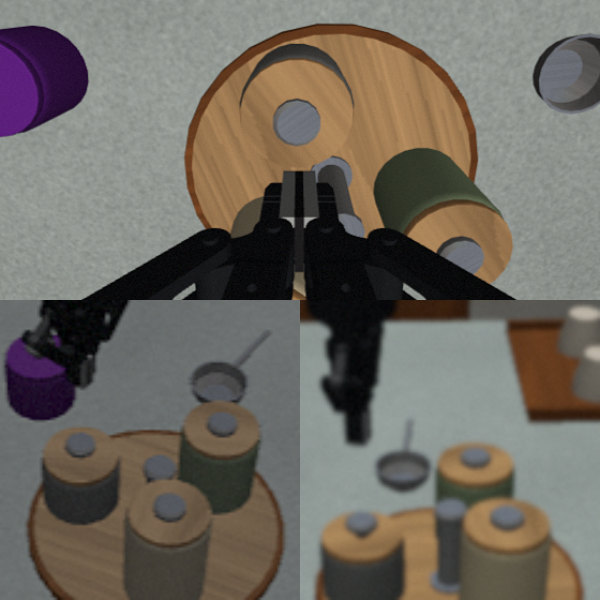

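The middle knob is now flush, and the short knob (297,121) lines up with the tips (299,180). I press it.

```bash
python3 -m crank '[[0,0,2,0,0],[0,0,5,0,0],[0,0,7,0,0],[0,0,7.8,0,0],[0,0,8.1,0,0],[0,0,8.4,0,0],[0,0,8.7,0,0],[0,0,9,0,0],[0,0,9.2,0,0],[0,0,9.2,0,0]]'; python3 -m crank '[[0,0,0.1,0,0],[0,0,0.2,0,0],[0,0,0.3,0,0],[0,0,0.3,0,0]]'
```

```text
time: 11.4
tool_pos: [451.6, 61.3, 136.2]
tcp_rot: [180.0, 0.1, 166.9]
ft_force: [0.2, 0.6, 2.4]
finger_gap: -0.0
grip_force: 1.1
time: 11.8
tool_pos: [451.7, 61.3, 134.2]
tcp_rot: [180.0, 0.1, 166.9]
ft_force: [-2.7, 0.9, 12.9]
finger_gap: -0.5
grip_force: 6.2
```

Short is home. I retreat straight up and check the whole scene.

```bash
python3 -m crank '[[0,0,-1,0,0],[0,0,-3,0,0],[0,0,-7,0,0],[0,0,-12,0,0],[-3,0,-16,0,0],[-6,0,-20,0,0],[-8,1,-21,0,0],[-8.5,1,-21,0,0],[-8.5,1,-21,0,0],[-8.5,1,-21,0,0]]'
python3 - <<'E'
from h import *
from bench import *
s=sense();t,r=s['tool_pos'],s['tcp_rot'];print(t)
p,d=snapshot('wrist')
c=calibration('wrist');f=210/np.tan(np.radians(c['fovy']/2));T=c['tool_from_camera'];R=Ro.from_euler('xyz',r,degrees=True).as_matrix()
v,u=np.mgrid[:420,:560];P=np.stack([(u-c['cx'])/f*d,(v-c['cy'])/f*d,d],-1)
W=(P@T[:3,:3].T+T[:3,3])@R.T+t
for k,x,y in(('brake',538.5,73),('tall',583.7,7),('middle',568.3,149.2),('short',451.6,61)):
    rr=np.hypot(W[...,0]-x,W[...,1]-y);m=(rr<9)&(d>0)&(W[...,2]>100)&(W[...,2]<180);l=(rr>24)&(rr<36)&(W[...,2]>90)&(W[...,2]<180)
    print(k,m.sum(),np.median(W[m][:,2]) if m.any() else 0, 'lid',np.median(W[l][:,2]) if l.any() else 0)
cv2.imwrite('pics/end.png',p[...,::-1])
for n in('scene','side'):
    q,_=snapshot(n);a=np.load(n+'0.npz')['p'];df=cv2.absdiff(cv2.GaussianBlur(q,(5,5),0),cv2.GaussianBlur(a,(5,5),0)).max(2)>25
    k,_,st,ce=cv2.connectedComponentsWithStats(df.astype(np.uint8));print(n,[(st[i,4],ce[i].round()) for i in range(1,k) if st[i,4]>15])
E
```

```text
time: 12.8
tool_pos: [534.7, 51.7, 340.9]
tcp_rot: [-179.9, -0.2, 167.0]
ft_force: [-0.6, 1.0, -0.2]
finger_gap: -0.1
grip_force: 0.0
[534.65622965  51.73290106 340.88539945]
brake 250 124.42329867992991 lid 0
tall 261 162.35674025622217 lid 152.46809431674882
middle 255 137.46253179988122 lid 127.57148204299207
short 296 112.38670497225566 lid 102.49697532183481
scene [(np.int32(892), array([30., 22.])), (np.int32(178), array([134.,  15.])), (np.int32(33), array([142.,   2.])), (np.int32(2495), array([280.,  27.])), (np.int32(59), array([122.,   8.])), (np.int32(25), array([96.,  8.])), (np.int32(137), array([147.,  25.])), (np.int32(46), array([127.,  26.])), (np.int32(1012), array([118.,  49.])), (np.int32(149), array([58., 37.])), (np.int32(151), array([142.,  46.])), (np.int32(36), array([152.,  49.])), (np.int32(2916), array([283.,  96.])), (np.int32(172), array([143.,  71.])), (np.int32(185), array([92., 70.])), (np.int32(258), array([58., 75.])), (np.int32(358), array([115.,  90.])), (np.int32(626), array([53., 95.])), (np.int32(407), array([93., 97.])), (np.int32(19), array([102.,  86.])), (np.int32(18), array([308., 183.])), (np.int32(18), array([286., 217.]))]
side [(np.int32(57), array([ 6., 10.])), (np.int32(5120), array([43., 63.])), (np.int32(412), array([135.,   8.])), (np.int32(3300), array([283.,  47.])), (np.int32(104), array([ 6., 32.])), (np.int32(1119), array([144.,  46.])), (np.int32(123), array([19., 45.])), (np.int32(159), array([ 6., 53.])), (np.int32(402), array([ 22., 117.])), (np.int32(815), array([ 56., 140.])), (np.int32(217), array([ 29., 138.])), (np.int32(341), array([  4., 167.])), (np.int32(206), array([ 40., 161.])), (np.int32(82), array([290., 173.])), (np.int32(48), array([280., 188.])), (np.int32(38), array([301., 191.])), (np.int32(34), array([280., 194.])), (np.int32(105), array([244., 201.])), (np.int32(71), array([302., 199.]))]
```

View pics/end.png

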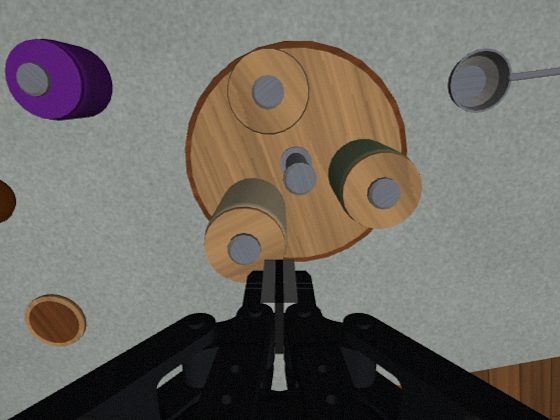

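All four caps are home: tops at 124.4, 162.4, 137.5 and 112.4 mm, a steady 0.6 mm below nominal, and each caddy cap stands 10 mm above its lid. In the outside views only the knobs and the arm changed. The final picture shows the tips well above everything.

```bash
python3 -c "from bench import hand_in;print(hand_in())"
```

```text
the job is handed in; nothing more can be done
None
```

I pressed the brake fully home first, then the tall, middle and short caddy knobs in that order. Nothing else moved in the camera views, the arm finished clear, and the job was handed in at about 13 s.

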